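# Push the row of blocks home in the drilling jig and close the keeper

### The arm

A 7-joint arm with a two-finger parallel gripper is mounted at the origin on the work surface. World frame = base frame: x ahead of the robot, y to its left, z up, the work surface at z = 0. Lengths are in m, angles in rad, forces in N, time in s.
With the tool pointing down it reaches from about 0.4 to 0.85 m from the base axis. Payload 10.4 kg.
Tool frame: the origin (TCP) lies between the finger pads; the fingertips stand 17 mm ahead of it and the grasp point (between the pads) lies 2 mm behind it; z points along the fingers, y is the direction in which the jaws open and shut (so a half turn about z gives the same grasp; the last joint's range is limited). The gripper opens to 85 mm and grips with 20 to 120 N. Pads are 22 mm wide; open, the fingers measure 114 mm over their backs; the gripper's body (76 mm by 85 mm) begins 54 mm behind the grasp point. The pads swing forward as they close: fully open they stand 13 mm farther back than shut.
Start: joints at [-1.341, 0.332, -0.065, 1.46, 0.022, 1.35, -0.088], TCP at [0.156, 0.605, 0.248] pointing down, gripper open.
Joint ranges: [-2.6, 2.6], [-0.5, 2.12], [-1.47, 1.34], [0.16, 2.42], [-1.27, 4.41], [0.06, 2.06], [-2.6, 2.6]. Speed limits (rad/s): [2.22, 2.22, 2.79, 2.79, 3.14, 3.14, 3.14].

### API

Orientations are given as a unit quaternion [x, y, z, w].
In Python, from workcell import manip gives the robot as it stands.
- The arm moves only by the tool jog_arm, never from a script. Its argument "steps" is one flat list of numbers, 5 for each row, row after row: the finger opening in m, from 0 to 0.0854, then the shift along the tool's x, y, z in m, then the turn about the tool's z in rad. In form: [gripper, x, y, z, twist, gripper, x, y, z, twist, ...]. A call has exactly 10 rows; each row is the pose to reach, as a shift and turn from the pose commanded when the call began, along the tool's axes at that moment; what a row does not reach only later rows make up. A row lasts 1/10 s, in which the tool goes at most 50 mm and 8.59 degrees, less where a joint would pass 70% of its speed; a pose out of reach is approached as far as the arm can. A call with a gripper value outside its range is refused whole. The fingers move at their own pace and stop on an object; "grip_force" is the grip in N (left out, the last holds). Time passes only in rows, so rows that repeat a pose let the fingers close, or fill a call up. It gives the time, the measured TCP pose, the force and the opening at its end, in the units of the state.
- manip.get_obs(): the state, without advancing time (a new reading comes with each control period).
- manip.camera(name): name is "side" or "top"; returns (picture, depth): 384x512x3 uint8, red, green, blue; 384x512 float32, m along the optical axis (not along the pixel's ray), 0 where there is no reading.
- manip.calibration(name): a dict with "mtx" (3x3 intrinsics, pixels), "k1" (the pictures are not rectified: a ray, as slopes to the right and down, at radius r is drawn at 1 + k1 r^2 times it, then the intrinsics apply), "world_to_cam" (4x4, takes a point from world to camera coordinates). Camera axes: x right, y down, z forward; pixel columns grow to the right and rows downward; lengths in m; the calibration is good to about 2 mm. A picture is of the moment at which its call begins. calibration takes no time and is no camera call.
- manip.hand_in(): hands the job in, once; it reports no verdict.
The state is a dict: "clock": time; "joint_pos": joint angles; "joint_velocities": joint speeds; "tau": joint torques, N m; "position": TCP position; "ee_rot": TCP orientation; "ft_force": force on the tool from outside, world axes, zero at the start; "torque": the same for the moment, N m; "grip_width": opening from 0.0 (shut) to 1.0 (fully open).
Only numpy, scipy, OpenCV 4.12 (cv2) and the standard library are available. Lean on these libraries where they do the work, as an engineer would, in place of code of your own. Each camera call takes 0.05 s, during which the arm holds its last target.

### The job

In the drilling jig, push the row of four wooden blocks along its channel from behind, all together as one unbroken train, until the front block is right against the blue end stop. Then push the keeper's red tab so that its bar slides fully across behind the last block, and move clear. Only push: do not lift any block out of the channel, and leave the hammer, screwdriver and jar alone.

Things in the scene. Friction and masses are not known exactly. Their poses are not given: they have to be found in the camera images.
- jig: fixed drilling jig: black board, top (= channel floor) 12 mm above the table. Origin on the table, under the channel's centre line; x axis along the channel to the end stop (on the robot's left), y axis to the keeper's side (towards the robot). Channel 39 mm wide from x = -145 to +165 mm between aluminium fences 8 mm thick, tops 26 mm above the table; open at the end behind the row
- stop_face (a point): centre of the end stop's face that the front block must meet: 165 mm along x from the jig's origin, 32 mm above the table; axes as the jig's. The stop is a blue block 62 mm wide, 40 mm high above the channel floor
- block_front: front (nearest the stop) of the row of four touching blocks in the channel, 50 to 105 mm short of the stop at the start; beech spacer block 40 mm long (along the channel), 36 mm wide, 46 mm high, about 55 g; origin at the centre of its underside, x axis along the channel towards the stop
- block_2: second of the row, touching the front one; beech spacer block 40 mm long (along the channel), 36 mm wide, 46 mm high, about 55 g; origin at the centre of its underside, x axis along the channel towards the stop
- block_3: third of the row; beech spacer block 40 mm long (along the channel), 36 mm wide, 46 mm high, about 55 g; origin at the centre of its underside, x axis along the channel towards the stop
- block_rear: last of the row, the one to push on (its upper 32 mm stand above the fences; behind it the channel is empty); beech spacer block 40 mm long (along the channel), 36 mm wide, 46 mm high, about 55 g; origin at the centre of its underside, x axis along the channel towards the stop
- keeper (a joint): travel of the sliding keeper, m: 0 = fully drawn back, starts at 0 to 0.012, and 0.056 = fully across the channel, where it stops. It moves along the jig's -y axis, needs about 2 to 3 N, and stays where it is left
- keeper_tab (a point): centre of the outer face (push here) of the keeper's upright red tab, 30 mm wide (jig x), 9 mm thick, 29 to 73 mm above the table; this point 58 mm up, at jig x = -7 mm, jig y = 103 mm minus travel; axes as the jig's. From it a steel bar 14 mm wide, 28 to 38 mm above the table, reaches 69 mm towards the channel; it passes 5 mm behind a row that is home, and hits the side of one that is not
- screw_jar: bystander: closed glass jar of 60 mm diameter, 75 mm high, yellow cap, beyond the jig; origin at the centre of its underside
- hammer: bystander: hammer lying beside the jig, left or right; origin under its middle, handle along its -x axis
- screwdriver: bystander: screwdriver lying on the other side; origin under its middle, handle along its -x axis
Not all that is in view belongs to the job. Leave any green or turquoise look-alike of the block_rear alone.

How it is judged:
By the outcome, as a careful person would: the job done as asked, in the order asked, and still so for the second after the job is handed in, with the robot touching nothing.
It also fails if it takes over 42 s, if anything falls off the work surface, if the arm or the gripper's body presses on something with over 40 N, if the wrist force passes 120 N, or if a joint passes its speed limit or range.

## Working session

There is one attempt and no reset: what is moved stays moved. The work goes in short steps, Python scripts to look and compute and a tool call to move; the robot and the scene stay as the last step left them, time stands still between calls to the robot, and variables do not carry over. Pictures are saved under pics/ and viewed, and the job is handed in when it is done.

Besides the shell and the picture viewer there is one more tool, called after "Request:" by a JSON object that holds its "name" and its "arguments", one argument or row to a line. jog_arm: Moves the arm, as the interface text tells. Its arguments: {"type":"object","properties":{"steps":{"type":"array"},"grip_force":{"type":"number"}},"required":["steps"]}

```bash
mkdir -p pics; python3 - <<'E'
from workcell import manip
import cv2,numpy as np
print(manip.get_obs())
for n in("side","top"):
    p,d=manip.camera(n); cv2.imwrite(f"pics/{n}0.png",p[:,:,::-1]); np.save(f"pics/{n}0.npy",d)
    c=manip.calibration(n); print(n,c)
E
```

```text
{'clock': 0.0, 'joint_pos': array([-1.34057676,  0.33287331, -0.06472626,  1.46091523,  0.02159028,
        1.34993161, -0.08850926]), 'joint_velocities': array([ 1.69566389e-03,  5.26022972e-04, -6.09435364e-04,  1.28360500e-05,
       -2.79412876e-04, -9.71745352e-04, -4.01387848e-04]), 'tau': array([-6.97461437e-04, -6.25449157e+01,  4.80411225e-02, -3.91617358e+01,
        1.59412029e-02,  9.70772555e-03, -2.52229938e-05]), 'position': array([0.15623274, 0.60479499, 0.24752755]), 'ee_rot': array([ 1.26056563e-01,  9.92022797e-01, -7.13096924e-04, -6.59569591e-05]), 'ft_force': array([-0.08340434, -0.70033864,  0.35738996]), 'torque': array([0.00665624, 0.00402616, 0.00413119]), 'grip_width': 0.996405501742681}
side {'mtx': array([[352.07115234,   0.        , 250.22825901],
       [  0.        , 352.07115234, 192.39900221],
       [  0.        ,   0.        ,   1.        ]]), 'k1': -0.05291640944617385, 'world_to_cam': array([[ 0.92958232, -0.36840226, -0.01250926, -0.58992167],
       [-0.29501477, -0.72320138, -0.6244566 ,  0.20671596],
       [ 0.22100451,  0.58417423, -0.78095933,  0.98703381],
       [ 0.        ,  0.        ,  0.        ,  1.        ]])}
top {'mtx': array([[399.46658598,   0.        , 254.44119441],
       [  0.        , 399.46658598, 195.44266152],
       [  0.        ,   0.        ,   1.        ]]), 'k1': -0.049353839396293, 'world_to_cam': array([[-0.0241169 , -0.99946009, -0.02231358,  0.02444945],
       [-0.98109585,  0.02794898, -0.19149355,  0.60833189],
       [ 0.19201381,  0.01727353, -0.9812402 ,  1.14754065],
       [ 0.        ,  0.        ,  0.        ,  1.        ]])}
```

View pics/side0.png

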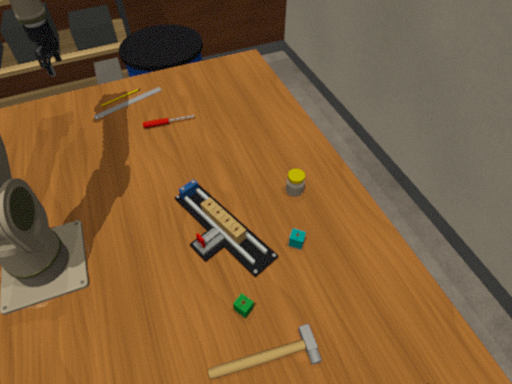

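View pics/top0.png

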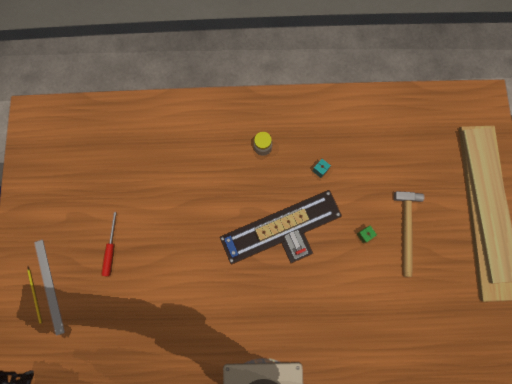

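The top view shows the jig from (222,243) to (340,205). The blue stop is at (231,245), the four beech blocks run from (263,232) to (302,216), and the red tab is at (300,252). The green (367,233) and turquoise (321,167) blocks are look-alikes outside the channel, so I'll leave them alone. Next I'll enlarge this area.

```bash
python3 - <<'E'
import cv2
a=cv2.imread("pics/top0.png")[185:270,215:350]; cv2.imwrite("pics/topc.png",cv2.resize(a,None,fx=5.9,fy=5.9,interpolation=cv2.INTER_CUBIC))
a=cv2.imread("pics/side0.png")[175:280,165:285]; cv2.imwrite("pics/sidec.png",cv2.resize(a,None,fx=5.6,fy=5.6,interpolation=cv2.INTER_CUBIC))
E
```

```text
(no output)
```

View pics/topc.png

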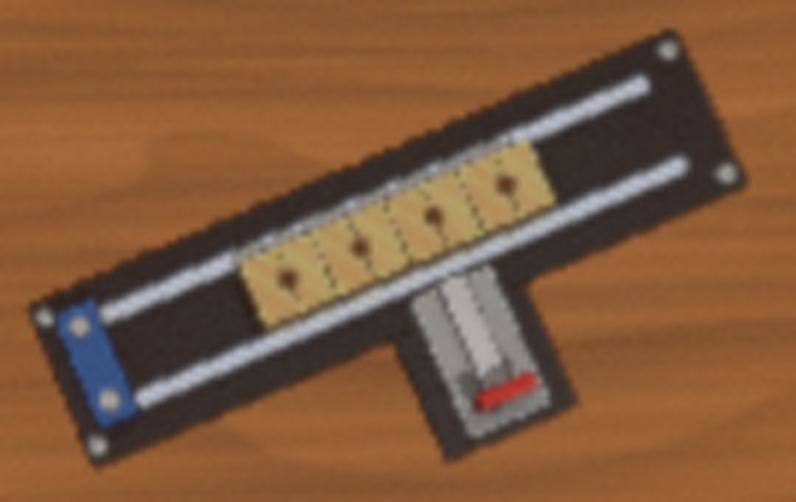

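View pics/sidec.png

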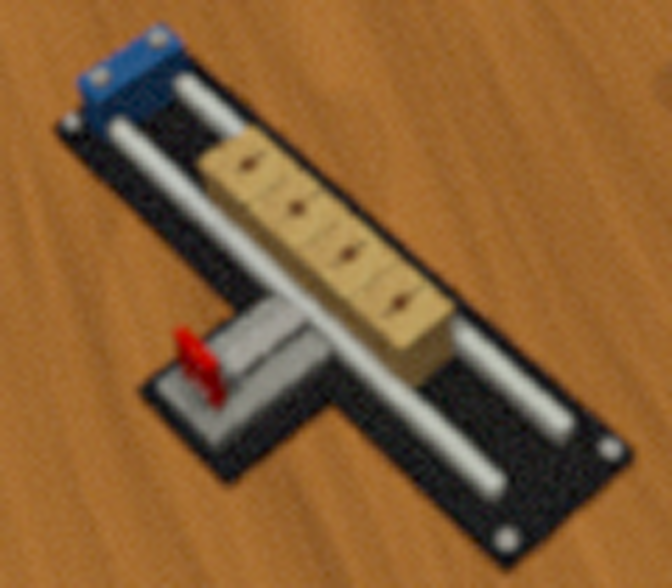

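The top crop shows these points:
- Far fence: from (108,313) to (645,86). Near fence: from (143,400) to (684,164).
- Row top corners: front at (240,262) and (265,330), rear at (535,142) and (555,200).
- Red tab top: from (477,402) to (536,380).

The row is the four beech blocks inside the channel. Rear block is the rightmost, at (507,185).

```bash
cat > h.py <<'E'
import numpy as np,cv2
from workcell import manip
def ray(n,uv,z):
    c=manip.calibration(n);T=c["world_to_cam"];k=np.array([c["k1"],0,0,0,0])
    p=cv2.undistortPoints(np.array(uv,float).reshape(-1,1,2),c["mtx"],k).reshape(-1,2)
    R=T[:3,:3];o=-R.T@T[:3,3];d=np.c_[p,np.ones(len(p))]@R
    z=np.broadcast_to(z,len(p));return o+d*((z-o[2])/d[:,2])[:,None]
def top(c): return (np.array(c,float)+.5)/5.9-.5+[215,185]
def side(c): return (np.array(c,float)+.5)/5.6-.5+[165,175]
def proj(n,P):
    c=manip.calibration(n);T=c["world_to_cam"]
    return cv2.projectPoints(np.array(P,float).reshape(-1,1,3),cv2.Rodrigues(T[:3,:3])[0],T[:3,3],c["mtx"],np.array([c["k1"],0,0,0,0]))[0].reshape(-1,2)
E
python3 - <<'E'
from h import *
np.set_printoptions(precision=4,suppress=True)
J=np.array([[.165,-.0235],[-.145,-.0235],[.165,.0235],[-.145,.0235]])
def fit(W):
    mj=J.mean(0);mw=W.mean(0);A=(J-mj);B=W-mw
    th=np.arctan2((A[:,0]*B[:,1]-A[:,1]*B[:,0]).sum(),(A*B).sum());R=np.array([[np.cos(th),-np.sin(th)],[np.sin(th),np.cos(th)]])
    t=mw-R@mj;return th,t,R,(J@R.T+t-W)
for n,f,F,rows,tab in(("top",top,[[108,313],[645,86],[143,400],[684,164]],[[240,262],[265,330],[535,142],[555,200]],[[477,402],[536,380]]),
    ("side",side,[[185,85],[568,428],[118,128],[495,488]],[[255,130],[203,160],[452,312],[402,352]],[[182,332],[217,375]])):
    W=ray(n,f(F),.026)[:,:2]
    th,t,R,res=fit(W);print(n,th,np.degrees(th),t,"\n",res*1e3)
    print("row",(ray(n,f(rows),.058)[:,:2]-t)@R*1e3);print("tab",(ray(n,f(tab),.073)[:,:2]-t)@R*1e3)
E
```

```text
top 1.949855021166101 111.71846337520938 [ 0.5237 -0.0819] 
 [[-1.6046  2.228 ]
 [ 1.8171 -2.472 ]
 [-0.1977  2.1715]
 [-0.0148 -1.9275]]
row [[ 90.0569 -18.1012]
 [ 91.97    18.3161]
 [-71.6847 -15.1061]
 [-68.6631  15.9327]]
tab [[ 10.4503  93.1079]
 [-20.6218  94.752 ]]
side 1.9496957499260363 111.70933780535587 [ 0.5241 -0.0825] 
 [[-0.4983  2.5043]
 [-0.6151 -1.498 ]
 [-0.5843  0.7669]
 [ 1.6977 -1.7732]]
row [[ 88.1891 -17.8927]
 [ 91.7384  14.8636]
 [-69.466  -15.9707]
 [-69.4814  17.625 ]]
tab [[  6.0031  93.4508]
 [-24.8315  96.2199]]
```

Request:
{"name": "jog_arm", "arguments": {
  "steps": [0,-0.03,-0.02,0,0.08,0,-0.07,-0.045,0,0.18,0,-0.11,-0.07,0,0.28,0,-0.15,-0.1,0,0.38,0,-0.19,-0.125,0,0.48,0,-0.23,-0.15,0,0.58,0,-0.27,-0.18,0,0.68,0,-0.31,-0.205,0,0.78,0,-0.345,-0.23,0,0.87,0,-0.366,-0.241,0,0.939]
}}

```text
clock: 1.1
position: [0.4525, 0.2766, 0.2483]
ee_rot: [0.565, 0.825, -0.0, 0.0]
ft_force: [-0.0, 0.7, -0.5]
grip_width: 0.002
```

```bash
cat >> h.py <<'E'
from scipy.spatial.transform import Rotation as Ro
TH=1.9498;O=np.array([.5239,-.0822]);c_,s_=np.cos(TH),np.sin(TH);RJ=np.array([[c_,-s_],[s_,c_]])
def delta(jx,jy,z,yaw_axis=None):
    """shift in tool axes to put TCP at jig (jx,jy), height z"""
    o=manip.get_obs();R=Ro.from_quat(o["ee_rot"]).as_matrix();w=np.r_[O+RJ@[jx,jy],z]
    return R.T@(w-o["position"])
def st():
    o=manip.get_obs();R=Ro.from_quat(o["ee_rot"]).as_matrix()
    x=np.degrees(np.arctan2(R[1,0],R[0,0])-TH)
    print("t",o["clock"],"jig",(o["position"][:2]-O)@RJ*1e3,"z",o["position"][2],"toolx-jigx deg",x,"tilt",R[:,2],"F jig",o["ft_force"][:2]@RJ,o["ft_force"][2],"g",o["grip_width"],"j",o["joint_pos"])
np.set_printoptions(precision=4,suppress=True)
E
python3 -c "
from h import *
st();print(delta(-.106,0,.2))"
```

```text
t 1.1 jig [359.7403 -66.3809] z 0.24831324149493975 toolx-jigx deg -0.4601868224060562 tilt [ 0.0003 -0.0007 -1.    ] F jig [ 0.6494 -0.2123] -0.45424608224834223 g 0.0015398615673609497 j [-0.9149  0.1179  0.3045  1.7272 -0.0358  1.3022 -0.2319]
[-0.4662 -0.0626  0.0487]
```

Request:
{"name": "jog_arm", "arguments": {
  "steps": [0,-0.03,-0.004,0,0,0,-0.078,-0.01,0.005,0,0,-0.126,-0.017,0.01,0,0,-0.174,-0.023,0.015,0,0,-0.222,-0.03,0.02,0,0,-0.27,-0.036,0.025,0,0,-0.318,-0.043,0.03,0,0,-0.366,-0.05,0.035,0,0,-0.414,-0.056,0.04,0,0,-0.46,-0.063,0.048,0]
}}

```text
clock: 2.1
position: [0.5629, -0.1715, 0.2002]
ee_rot: [0.561, 0.828, 0.0, 0.0]
ft_force: [2.4, 0.2, 0.5]
grip_width: 0.002
```

```bash
python3 -c "
from h import *
st();print(delta(-.106,0,.05))"
```

```text
t 2.1 jig [-97.4141  -3.1835] z 0.20015536058625133 toolx-jigx deg 0.06713532881853172 tilt [ 0.0007  0.0003 -1.    ] F jig [-0.6976 -2.2992] 0.5089549913504229 g 0.0018561846493808836 j [-0.3218  0.3213  0.6622  1.6581 -0.2078  1.233   0.7649]
[-0.0086 -0.0033  0.1502]
```

Request:
{"name": "jog_arm", "arguments": {
  "steps": [0,-0.008,-0.002,0.01,0,0,-0.012,-0.003,0.03,0,0,-0.012,-0.003,0.05,0,0,-0.012,-0.003,0.07,0,0,-0.012,-0.003,0.09,0,0,-0.012,-0.003,0.1,0,0,-0.012,-0.003,0.11,0,0,-0.012,-0.003,0.115,0,0,-0.012,-0.003,0.115,0,0,-0.012,-0.003,0.115,0]
}}

```text
clock: 3.1
position: [0.5641, -0.1827, 0.0859]
ee_rot: [0.561, 0.828, 0.0, 0.0]
ft_force: [0.5, 0.0, 0.6]
grip_width: 0.001
```

```bash
python3 -c "
from h import *
st();print(delta(-.106,0,.05))
p,d=manip.camera('side');a=p[160:290,165:325,::-1];cv2.imwrite('pics/s1.png',cv2.resize(a,None,fx=4.5,fy=4.5,interpolation=cv2.INTER_CUBIC))"
```

```text
t 3.1 jig [-108.2581   -0.147 ] z 0.08585876672277155 toolx-jigx deg 0.0018926638861735802 tilt [ 0.0008 -0.0001 -1.    ] F jig [-0.1603 -0.5039] 0.6205512305766651 g 0.0010029437081917644 j [-0.2562  0.4588  0.6161  1.7546 -0.3045  1.0241  0.8502]
[ 0.0023 -0.0002  0.0359]
```

View pics/s1.png

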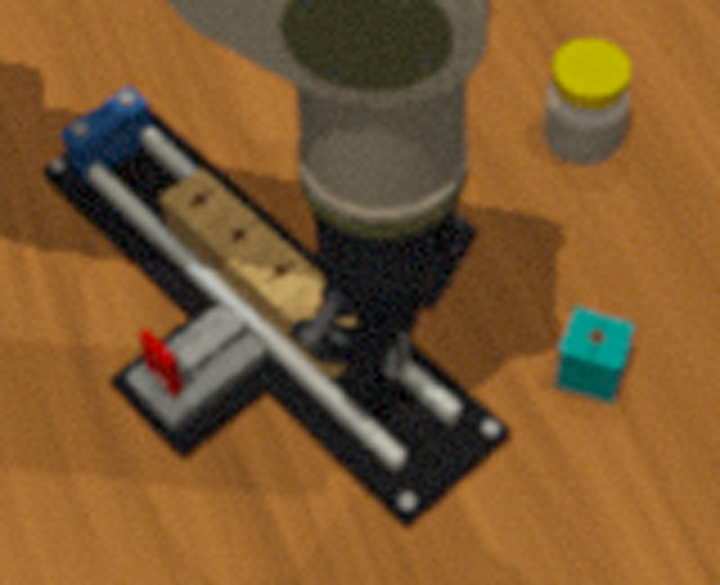

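```bash
python3 -c "
from h import *
def pj(l): 
  P=[np.r_[O+RJ@[a,b],z] for a,b,z in l]; print((proj('side',P)-[165,160]+.5)*4.5-.5)
pj([(-.108,0,.069),(-.108,0,.086),(-.108,0,.14),(-.097,-.0145,.07),(-.097,.0145,.07),(-.119,.0145,.07),(-.07,0,.058),(-.07,.018,.058)])
p,d=manip.camera('side');a=p[215:255,220:270,::-1];cv2.imwrite('pics/s2.png',cv2.resize(a,None,fx=14,fy=14,interpolation=cv2.INTER_CUBIC))
p,d=manip.camera('top');a=p[185:270,215:350,::-1];cv2.imwrite('pics/t2.png',cv2.resize(a,None,fx=5.9,fy=5.9,interpolation=cv2.INTER_CUBIC))
"
```

```text
[[386.3014 362.699 ]
 [385.9571 347.8551]
 [384.7951 297.7462]
 [391.2057 336.2685]
 [356.1155 364.8371]
 [381.2423 387.9965]
 [344.2552 333.4825]
 [322.5723 350.8167]]
```

View pics/s2.png

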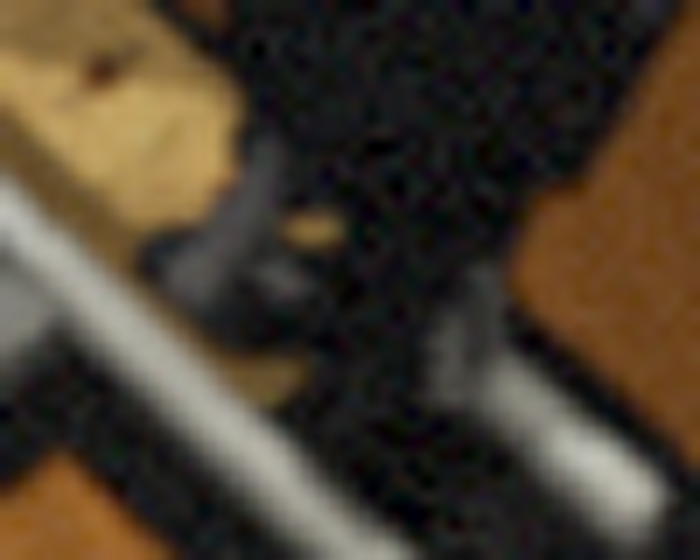

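View pics/t2.png

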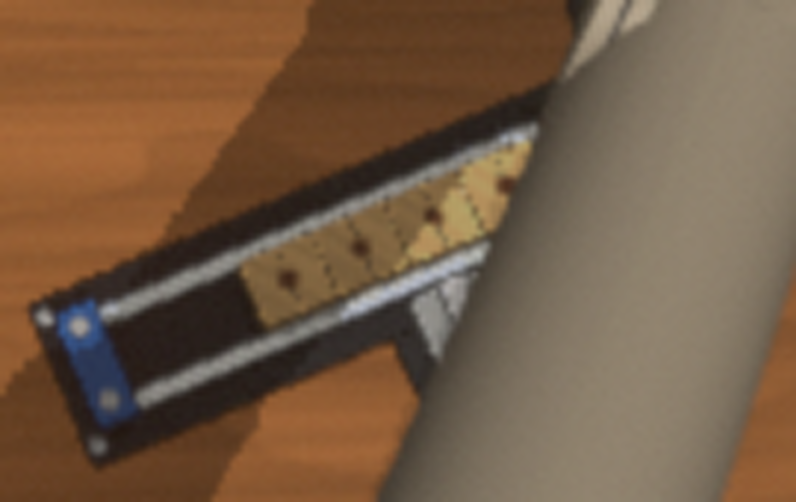

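Request:
{"name": "jog_arm", "arguments": {
  "steps": [0,0,0,0.01,0,0,0,0,0.02,0,0,0,0,0.03,0,0,0,0,0.036,0,0,0,0,0.037,0,0,0.005,0,0.037,0,0,0.01,0,0.037,0,0,0.014,0,0.037,0,0,0.016,0,0.037,0,0,0.016,0,0.037,0]
}}

```text
clock: 4.25
position: [0.5579, -0.1672, 0.0485]
ee_rot: [0.561, 0.828, 0.0, 0.0]
ft_force: [0.7, 1.1, 0.2]
grip_width: 0.003
```

```bash
python3 -c "
from h import *
st()"
```

```text
t 4.25 jig [-91.5784  -0.118 ] z 0.04850612219595128 toolx-jigx deg 0.03915312020451677 tilt [ 0.0004  0.0003 -1.    ] F jig [ 0.7857 -1.0717] 0.23583831354970713 g 0.0027627324466939643 j [-0.2662  0.4885  0.5937  1.8052 -0.3297  0.9477  0.848 ]
```

Request:
{"name": "jog_arm", "arguments": {
  "steps": [0,0.003,0,0,0,0,0.006,0,0,0,0,0.008,0,0,0,0,0.01,0,0,0,0,0.012,0,0,0,0,0.014,0,0,0,0,0.016,0,0,0,0,0.018,0,0,0,0,0.02,0,0,0,0,0.022,0,0,0]
}}

```text
clock: 5.25
position: [0.5496, -0.1473, 0.0483]
ee_rot: [0.561, 0.828, 0.0, 0.0]
ft_force: [1.1, -1.6, -0.5]
grip_width: -0.0
```

Request:
{"name": "jog_arm", "arguments": {
  "steps": [0,0.002,0,0,0,0,0.005,0,0,0,0,0.008,0,0,0,0,0.011,0,0,0,0,0.014,0,0,0,0,0.017,0,0,0,0,0.02,0,0,0,0,0.023,0,0,0,0,0.025,0,0,0,0,0.026,0,0,0]
}}

```text
clock: 6.25
position: [0.54, -0.1229, 0.0483]
ee_rot: [0.561, 0.828, 0.0, -0.0]
ft_force: [0.2, -1.3, -1.1]
grip_width: 0.001
```

```bash
python3 -c "
from h import *
st()
p,d=manip.camera('side');a=p[160:290,165:325,::-1];cv2.imwrite('pics/s3.png',cv2.resize(a,None,fx=4.5,fy=4.5,interpolation=cv2.INTER_CUBIC))"
```

```text
t 6.25 jig [-43.7581   0.1208] z 0.048257991241748205 toolx-jigx deg 0.0150034393769359 tilt [-0.      0.0002 -1.    ] F jig [-1.2609  0.2445] -1.1251348410868887 g 0.0009473864831160264 j [-0.3567  0.4302  0.597   1.8815 -0.2994  0.9196  0.761 ]
```

View pics/s3.png

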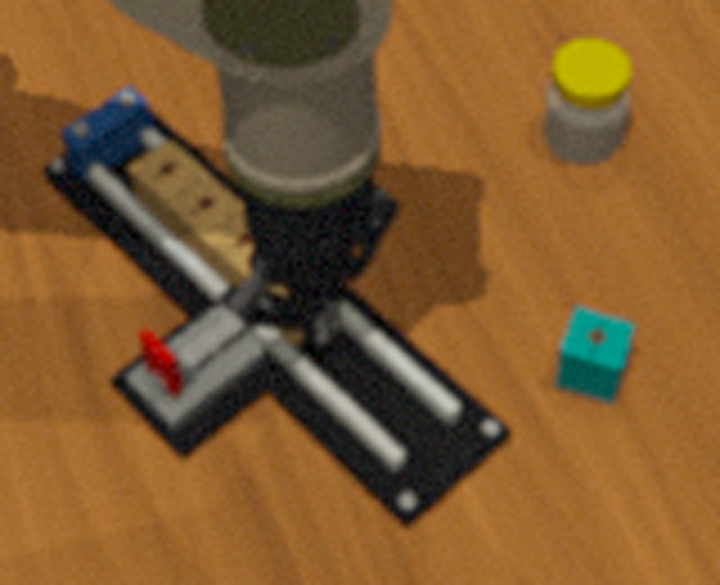

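The train is moving together: the front corner is at (130,180), the stop is at (110,130), and the force is about 1.3 N. I'll continue.

Request:
{"name": "jog_arm", "arguments": {
  "steps": [0,0.002,0,0,0,0,0.005,0,0,0,0,0.008,0,0,0,0,0.011,0,0,0,0,0.014,0,0,0,0,0.017,0,0,0,0,0.02,0,0,0,0,0.023,0,0,0,0,0.026,0,0,0,0,0.028,0,0,0]
}}

```text
clock: 7.3
position: [0.5296, -0.0968, 0.0483]
ee_rot: [0.561, 0.828, 0.0, -0.0]
ft_force: [0.6, -1.4, -0.8]
grip_width: 0.004
```

Request:
{"name": "jog_arm", "arguments": {
  "steps": [0,0.001,0,0,0,0,0.002,0,0,0,0,0.003,0,0,0,0,0.004,0,0,0,0,0.005,0,0,0,0,0.006,0,0,0,0,0.007,0,0,0,0,0.007,0,0,0,0,0.007,0,0,0,0,0.007,0,0,0]
}}

```text
clock: 8.3
position: [0.5271, -0.0905, 0.0483]
ee_rot: [0.561, 0.828, 0.0, -0.0]
ft_force: [0.3, 0.1, 0.8]
grip_width: -0.002
```

```bash
python3 -c "
from h import *
st()
p,d=manip.camera('side');a=p[170:250,165:265,::-1];cv2.imwrite('pics/s4.png',cv2.resize(a,None,fx=7,fy=7,interpolation=cv2.INTER_CUBIC))
p,d=manip.camera('top');a=p[205:270,215:315,::-1];cv2.imwrite('pics/t4.png',cv2.resize(a,None,fx=7,fy=7,interpolation=cv2.INTER_CUBIC))"
```

```text
t 8.3 jig [-8.8498  0.1218] z 0.04826059891333387 toolx-jigx deg 0.0075760424933248045 tilt [-0.0002  0.0003 -1.    ] F jig [-0.0036 -0.346 ] 0.7717237326540316 g -0.0017948670800823957 j [-0.4238  0.3898  0.597   1.9308 -0.2761  0.9024  0.6905]
```

View pics/s4.png

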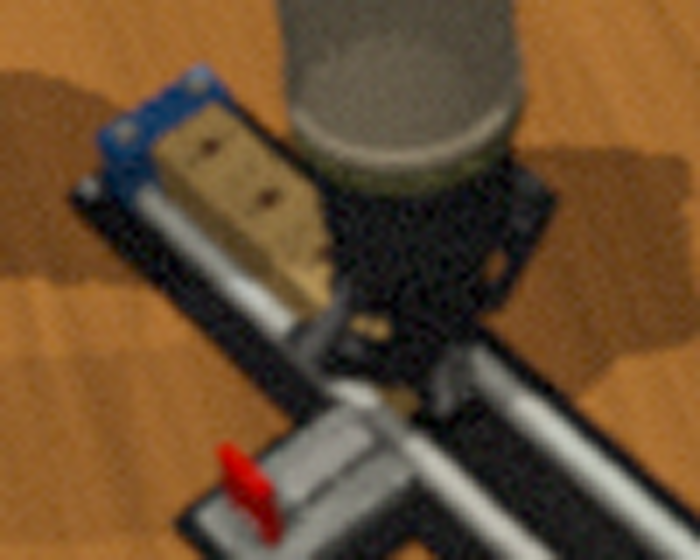

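View pics/t4.png

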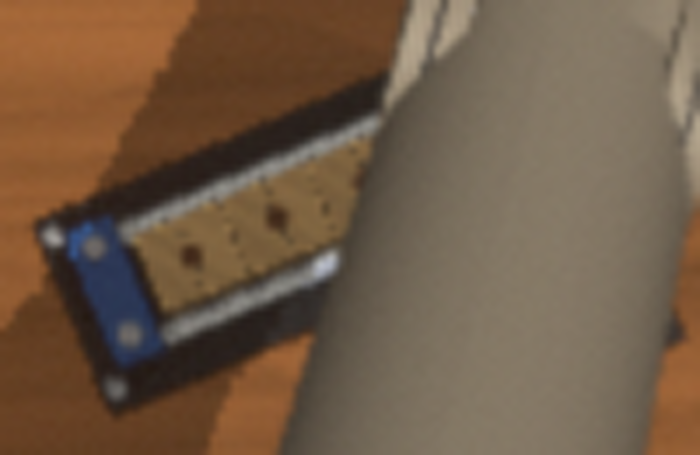

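There are only a few mm left: in the top view the block's front edge is at x≈135–160, just off the stop. I'll creep forward until the force rises.

Request:
{"name": "jog_arm", "arguments": {
  "steps": [0,0.0005,0,0,0,0,0.001,0,0,0,0,0.0015,0,0,0,0,0.002,0,0,0,0,0.0025,0,0,0,0,0.003,0,0,0,0,0.003,0,0,0,0,0.003,0,0,0,0,0.003,0,0,0,0,0.003,0,0,0]
}}

```text
clock: 9.4
position: [0.5259, -0.0878, 0.0483]
ee_rot: [0.561, 0.828, 0.0, -0.0]
ft_force: [1.0, -0.3, 0.7]
grip_width: -0.003
```

```bash
python3 -c "
from h import *
st()"
```

```text
t 9.4 jig [-5.9496  0.1688] z 0.04827548052008077 toolx-jigx deg 0.002693936763159467 tilt [-0.0001  0.0002 -1.    ] F jig [-0.6117 -0.7993] 0.7014271848886051 g -0.002500650402872043 j [-0.4295  0.3864  0.597   1.9348 -0.2739  0.9009  0.6842]
```

Request:
{"name": "jog_arm", "arguments": {
  "steps": [0,0.0005,0,0,0,0,0.001,0,0,0,0,0.0015,0,0,0,0,0.002,0,0,0,0,0.002,0,0,0,0,0.002,0,0,0,0,0.002,0,0,0,0,0.002,0,0,0,0,0.002,0,0,0,0,0.002,0,0,0]
}}

```text
clock: 10.4
position: [0.5252, -0.0859, 0.0483]
ee_rot: [0.561, 0.828, 0.0, -0.0]
ft_force: [0.1, -1.5, 1.0]
grip_width: -0.003
```

```bash
python3 -c "
from h import *
st()"
```

```text
t 10.4 jig [-3.9703  0.1546] z 0.04827392694806188 toolx-jigx deg -0.00018459778737936174 tilt [-0.      0.0002 -1.    ] F jig [-1.4647  0.4957] 1.0310869528420217 g -0.0032180309200962307 j [-0.4334  0.3842  0.5969  1.9375 -0.2725  0.8999  0.6799]
```

Request:
{"name": "jog_arm", "arguments": {
  "steps": [0,0.0005,0,0,0,0,0.001,0,0,0,0,0.0015,0,0,0,0,0.0015,0,0,0,0,0.0015,0,0,0,0,0.0015,0,0,0,0,0.0015,0,0,0,0,0.0015,0,0,0,0,0.0015,0,0,0,0,0.0015,0,0,0]
}}

```text
clock: 11.4
position: [0.525, -0.0855, 0.0484]
ee_rot: [0.562, 0.827, -0.0, 0.001]
ft_force: [3.6, -4.6, -2.0]
grip_width: -0.001
```

```bash
python3 -c "
from h import *
st()"
```

```text
t 11.4 jig [-3.438   0.1886] z 0.048419711300534414 toolx-jigx deg -0.039614852303604536 tilt [ 0.0009 -0.001  -1.    ] F jig [-5.5976 -1.6443] -1.9928029210738312 g -0.0005235406086909289 j [-0.4359  0.3826  0.5977  1.9391 -0.2708  0.8984  0.6767]
```

Contact with the stop: the tool lags by 1 mm and the force is up to 5.6 N. I'll press slightly more to close any gaps, then back off.

Request:
{"name": "jog_arm", "arguments": {
  "steps": [0,0.0005,0,0,0,0,0.001,0,0,0,0,0.001,0,0,0,0,0.001,0,0,0,0,0.001,0,0,0,0,0.001,0,0,0,0,0.001,0,0,0,0,0.001,0,0,0,0,0.001,0,0,0,0,0.001,0,0,0]
}}

```text
clock: 12.4
position: [0.525, -0.0854, 0.0486]
ee_rot: [0.562, 0.827, -0.0, 0.001]
ft_force: [3.1, -8.2, -2.1]
grip_width: 0.001
```

```bash
python3 -c "
from h import *
st()
p,d=manip.camera('side');a=p[170:250,165:265,::-1];cv2.imwrite('pics/s5.png',cv2.resize(a,None,fx=7,fy=7,interpolation=cv2.INTER_CUBIC))"
```

```text
t 12.4 jig [-3.3753  0.2044] z 0.04861689206252591 toolx-jigx deg -0.07478909794349006 tilt [ 0.0019 -0.002  -1.    ] F jig [-8.8197  0.1309] -2.1484091386582578 g 0.0010933828357071627 j [-0.4375  0.3815  0.5985  1.9401 -0.2695  0.8972  0.6746]
```

View pics/s5.png

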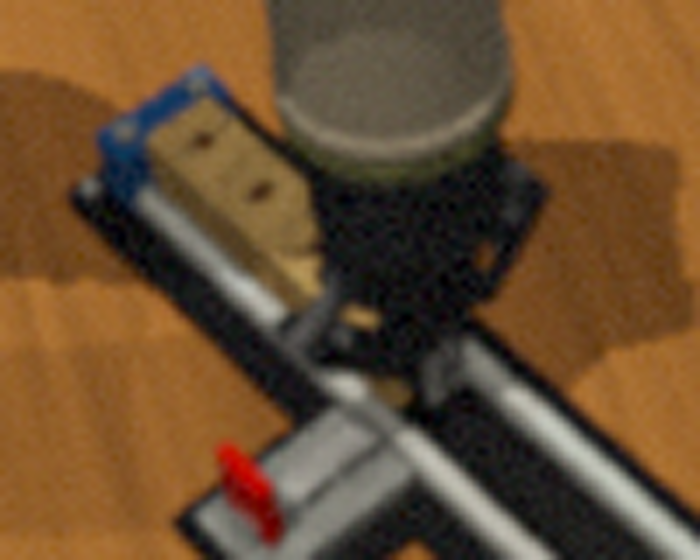

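It stalls at 8.8 N, so the row is hard against the stop. I'll back off, rise, and swing round to the outer side of the tab.

Request:
{"name": "jog_arm", "arguments": {
  "steps": [0,-0.004,0,0,0,0,-0.01,0,0,0,0,-0.018,0,0,0,0,-0.024,0,0,0,0,-0.026,0,-0.01,0,0,-0.026,0,-0.025,0,0,-0.026,0,-0.045,0,0,-0.026,0,-0.065,0,0,-0.026,0,-0.08,0,0,-0.026,0,-0.09,0]
}}

```text
clock: 13.45
position: [0.5345, -0.1077, 0.1403]
ee_rot: [0.561, 0.828, 0.001, 0.001]
ft_force: [-1.1, 0.1, -0.7]
grip_width: 0.001
```

Request:
{"name": "jog_arm", "arguments": {
  "steps": [0,0.002,-0.005,-0.005,0.08,0,0.004,-0.02,-0.01,0.22,0,0.006,-0.037,-0.01,0.36,0,0.008,-0.054,-0.01,0.5,0,0.01,-0.071,-0.01,0.64,0,0.012,-0.088,-0.01,0.78,0,0.014,-0.105,-0.01,0.92,0,0.016,-0.12,-0.01,1.06,0,0.018,-0.133,-0.01,1.2,0,0.02,-0.145,-0.01,1.33]
}}

```text
clock: 14.45
position: [0.3911, -0.1429, 0.1484]
ee_rot: [0.953, 0.302, 0.0, -0.0]
ft_force: [-0.2, 0.6, -0.2]
grip_width: -0.002
```

```bash
python3 -c "
from h import *
st();print(delta(-.007,.145,.062))
p,d=manip.camera('side');a=p[160:290,150:310,::-1];cv2.imwrite('pics/s6.png',cv2.resize(a,None,fx=4.5,fy=4.5,interpolation=cv2.INTER_CUBIC))"
```

```text
t 14.45 jig [ -7.2766 145.8776] z 0.1483973103019782 toolx-jigx deg -76.53139848477888 tilt [-0.0001  0.0005 -1.    ] F jig [ 0.6518 -0.032 ] -0.1693637393552443 g -0.0017800555196908865 j [-0.554  -0.1124  0.7717  2.1362  0.0878  1.0879 -0.783 ]
[ 0.0009 -0.      0.0864]
```

View pics/s6.png

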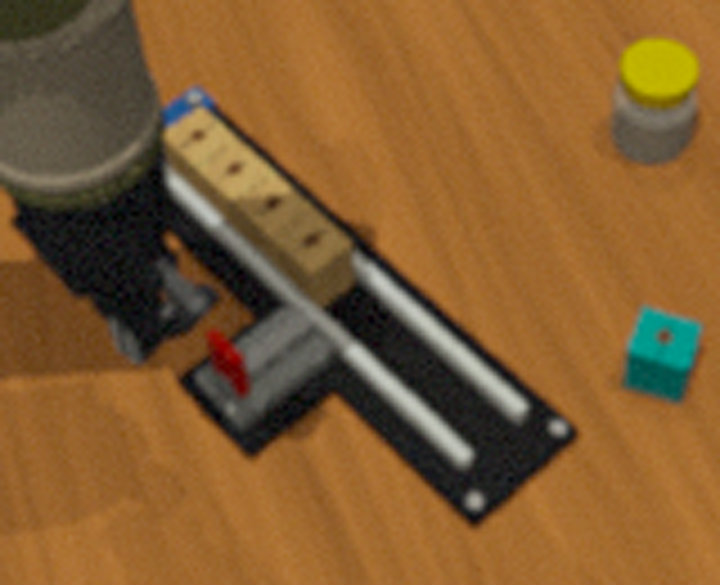

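The row is unbroken and home. Its front is at the stop, (185,110), and its rear face is at (345,270), just ahead of the bar. Next I'll finish the twist and descend outside the tab at (228,362).

Request:
{"name": "jog_arm", "arguments": {
  "steps": [0,0,0,0,0.08,0,0,0,0.005,0.16,0,0,0,0.015,0.235,0,0,0,0.03,0.235,0,0,0,0.045,0.235,0,0,0,0.06,0.235,0,0,0,0.075,0.235,0,0,0,0.083,0.235,0,0,0,0.086,0.235,0,0,0,0.086,0.235]
}}

```text
clock: 15.5
position: [0.3919, -0.143, 0.0623]
ee_rot: [0.981, 0.192, -0.0, 0.0]
ft_force: [0.5, -0.4, 0.5]
grip_width: -0.001
```

```bash
python3 -c "
from h import *
st();print(delta(-.007,.115,.062))"
```

```text
t 15.5 jig [ -7.5963 145.1411] z 0.062307369240201055 toolx-jigx deg -89.62318121206089 tilt [-0.0005 -0.0002 -1.    ] F jig [-0.5128 -0.292 ] 0.4695910797603708 g -0.001087976320204535 j [-0.5194  0.0905  0.7973  2.2157 -0.0847  0.8648 -0.8543]
[ 0.0301 -0.0004  0.0003]
```

Request:
{"name": "jog_arm", "arguments": {
  "steps": [0,0.005,0,0,0,0,0.011,0,0,0,0,0.017,0,0,0,0,0.022,0,0,0,0,0.026,0,0,0,0,0.03,0,0,0,0,0.034,0,0,0,0,0.038,0,0,0,0,0.042,0,0,0,0,0.045,0,0,0]
}}

```text
clock: 16.5
position: [0.4336, -0.126, 0.0622]
ee_rot: [0.982, 0.191, -0.0, -0.0]
ft_force: [-2.0, -1.8, 0.9]
grip_width: -0.001
```

Request:
{"name": "jog_arm", "arguments": {
  "steps": [0,0.003,0,0,0,0,0.006,0,0,0,0,0.009,0,0,0,0,0.012,0,0,0,0,0.015,0,0,0,0,0.018,0,0,0,0,0.021,0,0,0,0,0.024,0,0,0,0,0.026,0,0,0,0,0.028,0,0,0]
}}

```text
clock: 17.5
position: [0.4597, -0.1155, 0.0623]
ee_rot: [0.982, 0.191, 0.0, 0.0]
ft_force: [-1.3, -2.6, -0.2]
grip_width: -0.001
```

```bash
python3 -c "
from h import *
st()
p,d=manip.camera('side');a=p[160:290,150:310,::-1];cv2.imwrite('pics/s7.png',cv2.resize(a,None,fx=4.5,fy=4.5,interpolation=cv2.INTER_CUBIC))"
```

```text
t 17.5 jig [-7.1837 72.0131] z 0.062266118437856406 toolx-jigx deg -89.67070636547467 tilt [ 0. -0. -1.] F jig [-1.8772  2.1904] -0.24713888138563683 g -0.0013311359946205528 j [-0.5212  0.2477  0.7437  2.0796 -0.2153  0.8894 -0.8421]
```

View pics/s7.png

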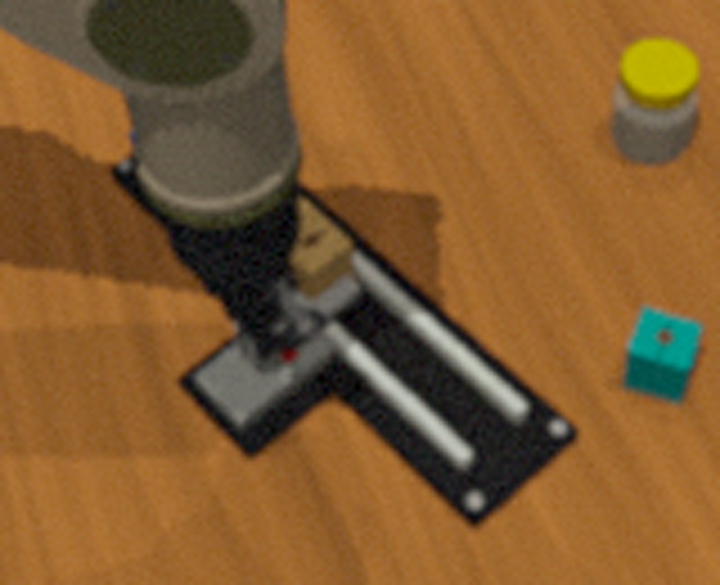

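The bar is crossing behind the rear block, at (335,300), with about 3 N. I have about 15 mm to go.

Request:
{"name": "jog_arm", "arguments": {
  "steps": [0,0.002,0,0,0,0,0.004,0,0,0,0,0.006,0,0,0,0,0.008,0,0,0,0,0.01,0,0,0,0,0.011,0,0,0,0,0.012,0,0,0,0,0.013,0,0,0,0,0.013,0,0,0,0,0.013,0,0,0]
}}

```text
clock: 18.55
position: [0.4717, -0.1104, 0.0623]
ee_rot: [0.982, 0.191, 0.0, -0.0]
ft_force: [-0.5, -1.4, -0.4]
grip_width: -0.001
```

Request:
{"name": "jog_arm", "arguments": {
  "steps": [0,0.0005,0,0,0,0,0.001,0,0,0,0,0.0015,0,0,0,0,0.002,0,0,0,0,0.0025,0,0,0,0,0.0025,0,0,0,0,0.0025,0,0,0,0,0.0025,0,0,0,0,0.0025,0,0,0,0,0.0025,0,0,0]
}}

```text
clock: 19.55
position: [0.4734, -0.1098, 0.0622]
ee_rot: [0.982, 0.191, -0.0, -0.0]
ft_force: [-5.0, -1.1, 3.2]
grip_width: -0.002
```

```bash
python3 -c "
from h import *
st()"
```

```text
t 19.55 jig [-6.9597 57.1491] z 0.062182461836186184 toolx-jigx deg -89.67856132487852 tilt [-0.001   0.0002 -1.    ] F jig [0.8602 5.0712] 3.244483741353021 g -0.002097423429104255 j [-0.5189  0.2777  0.7323  2.0492 -0.2365  0.8983 -0.843 ]
```

Request:
{"name": "jog_arm", "arguments": {
  "steps": [0,0.0005,0,0,0,0,0.001,0,0,0,0,0.0015,0,0,0,0,0.0015,0,0,0,0,0.0015,0,0,0,0,0.0015,0,0,0,0,0.0015,0,0,0,0,0.0015,0,0,0,0,0.0015,0,0,0,0,0.0015,0,0,0]
}}

```text
clock: 20.55
position: [0.4735, -0.1099, 0.062]
ee_rot: [0.982, 0.191, -0.002, -0.0]
ft_force: [-11.4, -3.5, 9.0]
grip_width: 0.001
```

```bash
python3 -c "
from h import *
st()"
```

```text
t 20.55 jig [-7.036  57.0923] z 0.061954531184530544 toolx-jigx deg -89.72819779114808 tilt [-0.0036  0.0001 -1.    ] F jig [ 0.9517 11.8553] 8.968307887911267 g 0.0006447457951152699 j [-0.5183  0.2804  0.7321  2.0471 -0.2375  0.9009 -0.8432]
```

It stalls at jig y = 57.1 mm with 12 N. The expected end is 47 mm plus about 10 mm of finger, so the keeper is at its end. Moving clear.

Request:
{"name": "jog_arm", "arguments": {
  "steps": [0,-0.004,0,0,0,0,-0.012,0,0,0,0,-0.022,0,0,0,0,-0.034,0,0,0,0,-0.04,0,-0.01,0,0,-0.045,0,-0.03,0,0,-0.05,0,-0.055,0,0,-0.055,0,-0.085,0,0,-0.06,0,-0.11,0,0,-0.06,0,-0.12,0]
}}

```text
clock: 21.55
position: [0.4196, -0.1323, 0.1841]
ee_rot: [0.982, 0.191, 0.002, -0.0]
ft_force: [0.5, 0.6, -0.6]
grip_width: 0.0
```

Request:
{"name": "jog_arm", "arguments": {
  "steps": [0,0,-0.02,-0.01,0,0,0,-0.05,-0.02,0,0,0,-0.085,-0.03,0,0,0,-0.12,-0.04,0,0,0,-0.155,-0.05,0,0,0,-0.19,-0.06,0,0,0,-0.22,-0.07,0,0,0,-0.24,-0.08,0,0,0,-0.25,-0.08,0,0,0,-0.25,-0.08,0]
}}

```text
clock: 22.55
position: [0.3254, 0.1004, 0.2615]
ee_rot: [0.981, 0.192, -0.0, 0.0]
ft_force: [0.8, 0.0, -0.2]
grip_width: -0.002
```

```bash
python3 -c "
from h import *
st()
p,d=manip.camera('side');cv2.imwrite('pics/s8f.png',p[:,:,::-1]);a=p[160:290,150:310,::-1];cv2.imwrite('pics/s8.png',cv2.resize(a,None,fx=4.5,fy=4.5,interpolation=cv2.INTER_CUBIC))
p,d=manip.camera('top');cv2.imwrite('pics/t8f.png',p[:,:,::-1]);a=p[185:270,215:350,::-1];cv2.imwrite('pics/t8.png',cv2.resize(a,None,fx=5.9,fy=5.9,interpolation=cv2.INTER_CUBIC))"
```

```text
t 22.55 jig [243.08   116.8424] z 0.2614803376655302 toolx-jigx deg -89.57273572557715 tilt [-0.0005 -0.0003 -1.    ] F jig [-0.2739 -0.7052] -0.15460811714831715 g -0.002359295942920689 j [-0.76   -0.3631  0.2553  2.104   0.0913  1.3911 -1.7215]
```

View pics/s8.png

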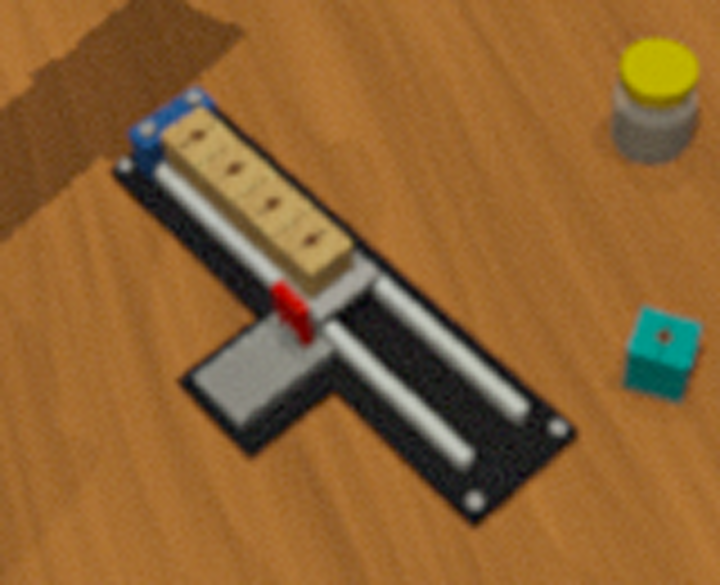

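View pics/t8.png

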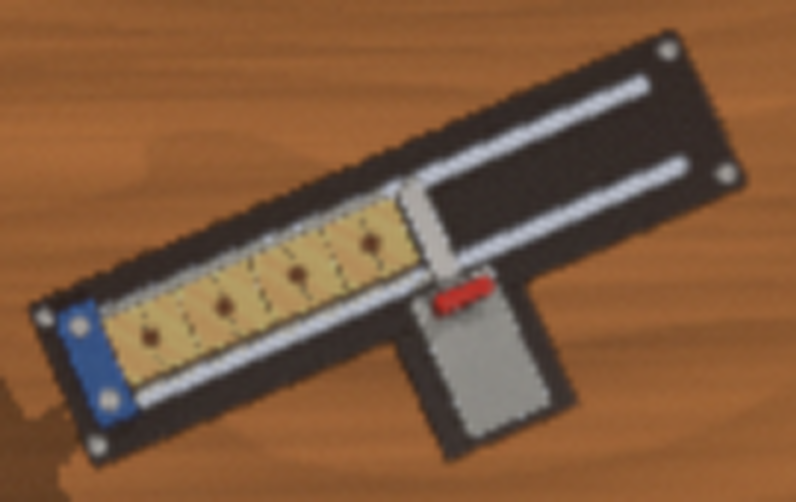

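View pics/t8f.png

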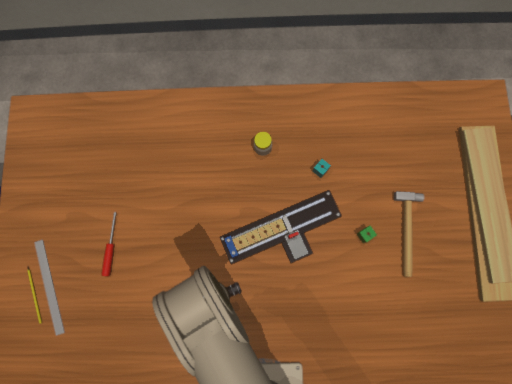

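In the top crop the row sits against the blue stop (its front edge runs from (105,315) to (135,385)). There are no gaps, and the bar lies across both fences from (412,185) to (445,275). In the full view the jar, hammer, screwdriver and both look-alikes haven't moved, and the arm is clear.

```bash
python3 -c "
from workcell import manip
print(manip.hand_in())"
```

```text
the job is handed in; nothing more can be done
None
```

The job is done and handed in at about 22.7 s of the 42 s allowed; the hand-in reports no verdict.

- **Blocks:** I pushed the four blocks from behind with closed fingers, as one train, about 75 mm to the stop. It stalled there with 8.8 N on the tool. The last pictures show the front block against the blue stop and no visible gaps in the row.
- **Keeper:** I then pushed the red tab until it stalled at 12 N, about where the end of its travel should be. The bar lies fully across both fences behind the last block.
- **Surroundings:** The arm is clear with only sensor-noise forces. The jar, hammer, screwdriver and both look-alikes look unmoved.

One small disagreement: the row stopped about 2.5 mm further along than my camera estimate predicted. That is about the size of the calibration error, and the force and pictures both showed contact with the stop. No check failed.

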